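# Close the analyser's waste tank with its cam-lock coupling

## Task

Take the blue cam-lock coupling from the pale green tray and push it onto the grooved adaptor on the white waste tank, straight and fully home so that its gasket is felt to squeeze, while both cam arms still stand out; push slowly and firmly, but never so hard that the gasket is crushed. Then swing its two cam arms fully down, one after the other, so that the coupling is locked, and let go. Leave everything else on the bench and in the tray as it is.

Things in the scene. Friction and masses are not known exactly. Their poses are not given: they have to be found in the camera images.
- adaptor_tip (a point): centre of the flat top face of the grooved steel adaptor standing upright on the white tank; z up, x, y as the tank's; 205 mm above the bench. Adaptor: 36 mm across, bevelled to 33 mm over its top 6 mm, groove 25 mm across from 10 to 22 mm below the top, hexagon 43 mm across corners 32 to 46 mm below, then a 26 mm pipe to a black boss (68 mm across, 12 mm high) on the tank's top, 85 mm below.
- tank: white waste tank, fixed: 200 (x) x 260 (y) x 120 mm high; origin at the centre of its underside; adaptor 25 mm to -x of it. Also on its top: a carrying handle (bar along y, 90 mm to +x of the adaptor, 140 mm long, 43 mm high) and a red vent cap (32 mm across, 18 mm high, 45 mm to -x and 100 mm to +y of the adaptor).
- coupling_mid (a point): centre, half-way up, of the loose blue cam-lock coupling standing mouth down in the tray: round closed-top body 48 mm across (51 mm at its bottom 6 mm), 40 mm high; this point is 20 mm above its mouth rim. z points out of its top. Steel cam arms are hinged on its +y (cam_left) and -y (cam_right) sides, so hold it by its clear -x and +x sides. Mass with arms about 0.26 kg (0.2 to 0.35).
- coupling: the same coupling, origin at the centre of its mouth rim. Socket 38 mm across: 1 mm clearance all round on the adaptor. It slides on freely but for its last 6 mm, where a rubber lip seal grips the adaptor: a slow, steady push of 7 to 13 N (more if fast) overcomes it, then the gasket is met. The seal then holds it about home. Jammed askew or with a cam on the lip (over 150 N) it is spoilt.
- gasket: rubber gasket disc deep in the coupling's socket, 35 mm across; origin at its face, where coupling_seat is until it gives. It yields 9 N per mm (from 3 N), 1.2 mm at most, then is hard. The coupling is fully home when the gasket is squeezed by 0.6 mm or more; over 22 N crushes it. So stop when the push reaches about 16 to 17 N; 20 N may be too much.
- coupling_seat (a point): point on the coupling's axis at its gasket face, 27.5 mm above the mouth rim (7.5 mm above coupling_mid), same axes. It meets adaptor_tip when the coupling is just home, and lies 0.2 to 1.3 mm below it once locked (gasket squeezed).
- cam_left (a joint): angle of the steel cam arm on the coupling's +y side, rad: 0 = fully down (at its stop), strap parallel to the coupling's axis and pointing to the tank; 1.57 = straight out sideways; larger = raised. The stiff hinge (0.05 N m) holds it where it is left. If the coupling is home the cam enters the groove and squeezes the gasket in the last third of the swing; if not, it strikes the lip and jams.
- cam_right (a joint): the same for the arm on the coupling's -y side. Either arm takes up to about 0.25 N m near the end of its swing, some 6 N at 40 mm from the pin; the force rises sharply when it meets its stop at 0.
- cam_left_press (a point): point on the outer (upper, when it sticks out) face of the left arm's strap, 40 mm from its hinge pin: where to press it. Moves with the arm; y is the outward normal of that face, -z runs along the strap to its free end. Strap 14 mm wide, 4 mm thick, its end 56 mm from the pin.
- cam_right_press (a point): the same for the right arm. Hinge pins run along the coupling's x, 26 mm out from its axis to +y or -y, 13.8 mm above the mouth rim (6.2 mm below coupling_mid); the strap's outer face lies 9 mm off the pin's axis.
- tray: low pale green plastic tray, 240 x 300 mm, rim 16 mm high, floor 3 mm thick, fixed; origin under its centre. The coupling, the spare gasket and the plug stand in it at the start.
- spare_gasket: flat black rubber ring, 40 mm across, 5 mm high, lying in the tray. Loose, to be left alone; origin at the centre of its underside.
- plug: red plastic plug, 34 mm across, 14 mm high, lying in the tray. Loose, to be left alone; origin at the centre of its underside.
- tube_rack: white rack 85 x 190 x 45 mm with red-capped tubes standing up to 103 mm. Loose, to be left alone; origin at the centre of its underside.
- wash_bottle: white squeeze bottle with blue cap, 68 mm across, 175 mm high (spout to 215 mm). Loose, to be left alone; origin at the centre of its underside.
- petri_stack: stack of four red culture dishes, 90 mm across, 60 mm high. Loose, to be left alone; origin at the centre of its underside.
- flask: clear conical flask with white stopper, 84 mm across, 133 mm high. Loose, to be left alone; origin at the centre of its underside.
- sharps_bin: yellow round sharps bin, 150 mm across, 124 mm high. Loose, to be left alone; origin at the centre of its underside.
- spray_bottle: white spray bottle with a green band, 64 mm across, 186 mm high. Loose, to be left alone; origin at the centre of its underside.
There are look-alikes about, which are no part of the job. Of the things like the coupling, leave any that is turquoise; of the rest the larger one is meant.

How it is judged:
By the outcome, as a careful person would: the job done as asked, in the order asked, and still so for the second after the job is handed in, with the robot touching nothing.
It also fails if it takes over 72 s, if anything falls off the work surface, if the arm or the gripper's body presses on something with over 40 N, if the wrist force passes 120 N, or if a joint passes its speed limit or range.

## Robot

A 6-joint arm with a two-finger parallel gripper is mounted at the origin on the work surface. World frame = base frame: x ahead of the robot, y to its left, z up, the work surface at z = 0. Lengths are in m, angles in rad, forces in N, time in s.
With the tool pointing down it reaches from about 0.35 to 0.85 m from the base axis. Payload 8.1 kg.
Tool frame: the origin (TCP) lies midway between the tips of the shut fingers; the grasp point (between the pads) lies robot.grasp_offset behind it (robot.grasp_offset is the distance from the TCP to the grasp point, in m); z points along the fingers, y is the direction in which the jaws open and shut (so a half turn about z gives the same grasp; the last joint's range is limited). The gripper opens to 93 mm and grips with 3 to 60 N. Pads are 15 mm wide; open, the fingers measure 128 mm over their backs; the gripper's body (75 mm by 188 mm) begins 65 mm behind the grasp point.
Start: joints at [-1.403, 0.13, 1.488, -0, 1.523, -0.085], TCP at [0.15, -0.581, 0.219] pointing down, gripper open.
Joint ranges: [-2.96, 2.96], [-0.89, 2.26], [0.02, 2.5], [-1.34, 4.48], [0, 2.73], [-2.66, 2.66]. Speed limits (rad/s): [2.39, 2.39, 2.79, 3.14, 3.14, 3.14].

## Interface

Orientations are given as a rotation vector (axis times angle).
In Python, from plant import robot gives the robot as it stands.
- The arm moves only by the shell command python3 -m handwheel 'ROWS' [OPENING] [FORCE]. ROWS is text: rows parted by semicolons, each of 6 numbers parted by spaces: the shift along the world's x, y, z each as a share of 0.3 m, from -1 to 1, then the turn, a rotation vector about the world's x, y, z each as a share of 45 degrees, from -1 to 1. A call has 1 to 5 rows; each row is the pose to reach, as a shift and turn from the pose commanded when the call began; what a row does not reach only later rows make up. A row lasts 1/10 s, in which the tool goes at most 50 mm and 8.59 degrees, less where a joint would pass 70% of its speed; a pose out of reach is approached as far as the arm can. A call with a number of a shift or a turn outside -1 to 1 is refused whole. A call with a gripper value outside its range is refused whole. OPENING is the closure, from -1 (fully open) to 1 (shut), set as the call begins (- or left out, the last holds). The fingers move at their own pace and stop on an object; FORCE is the grip in N (left out, the last holds). Time passes only in rows, so rows that repeat a pose let the fingers close. It gives the time, the measured TCP pose, the force and the opening at its end, in the units of the state.
- robot.read_state(): the state, without advancing time (a new reading comes with each control period).
- robot.read_camera(name): name is "scene" or "top" or "wrist"; returns (picture, depth): 384x512x3 uint8, red, green, blue; 384x512 float32, m along the optical axis (not along the pixel's ray), 0 where there is no reading.
- robot.camera_model(name): a dict with "camera_matrix" (3x3 intrinsics, pixels), "pose" (4x4, takes a point from camera to world coordinates); the wrist camera has in their place "tool_from_camera" (4x4, takes a point from camera to tool coordinates, whose origin is the TCP and whose axes are the flange's). Camera axes: x right, y down, z forward; pixel columns grow to the right and rows downward; lengths in m; the calibration is good to about 2 mm. A picture is of the moment at which its call begins: read the wrist's pose just before it. camera_model takes no time and is no camera call.
- robot.close_job(): hands the job in, once; it reports no verdict.
Trained networks look in the newest picture that a camera, given by its name, has taken for a name from the list of things; names that differ only in an ending like _2 or _b are one class to them, and where a whole thing is asked for, a point or a joint stands for the part that bears it (a point fixed in the world has none). Each returns a list of dicts, best first, with "conf" (0 to 1); they miss things now and then, are a little off and sometimes report something else, mostly with a low value. They report only what shows in the picture. A call takes as long as a camera call. They do not tell look-alikes from the thing itself.
- robot.look_for(camera, query): "rect" ([centre column, centre row, width, height] in pixels, round what is visible of it).
- robot.silhouettes(camera, query): "pixels" (384x512 bool, what is visible of it) and "rect" ([centre column, centre row, width, height] in pixels, round what is visible of it).
- robot.tip_of(camera, query): "at" ([row, column] in pixels: a listed point, or the origin of a listed thing).
The state is a dict: "t": time; "q": joint angles; "dq": joint speeds; "joint_torque": joint torques, N m; "tool_pos": TCP position; "orientation": TCP orientation; "force": force on the tool from outside, world axes, zero at the start; "wrist_torque": the same for the moment, N m; "opening": finger opening in m.
Only numpy, scipy, OpenCV 4.12 (cv2) and the standard library are available. Lean on these libraries where they do the work, as an engineer would, in place of code of your own. Each camera call takes 0.05 s, during which the arm holds its last target.

## Working session

There is one attempt and no reset: what is moved stays moved. The work goes in short steps, Python scripts to look and compute and a shell command to move; the robot and the scene stay as the last step left them, time stands still between calls to the robot, and variables do not carry over. Pictures are saved under pics/ and viewed, and the job is handed in when it is done.

```bash
ls; mkdir -p pics; cat > h.py <<'E'
import numpy as np,cv2
from plant import robot
from scipy.spatial.transform import Rotation as R
def cam(name):
    s=robot.read_state()
    im,d=robot.read_camera(name); m=robot.camera_model(name)
    K=np.array(m["camera_matrix"])
    if "pose" in m: T=np.array(m["pose"])
    else:
        W=np.eye(4);W[:3,:3]=R.from_rotvec(s["orientation"]).as_matrix();W[:3,3]=s["tool_pos"]
        T=W@np.array(m["tool_from_camera"])
    return im,d,K,T
def save(im,n,sc=1.5):
    cv2.imwrite("pics/"+n,cv2.resize(im[:,:,::-1],None,fx=sc,fy=sc))
def cloud(d,K,T):
    v,u=np.indices(d.shape)
    P=np.stack([(u-K[0,2])*d/K[0,0],(v-K[1,2])*d/K[1,1],d],-1)
    return P@T[:3,:3].T+T[:3,3]
def proj(p,K,T):
    c=T[:3,:3].T@(np.asarray(p)-T[:3,3]); return (K@c)[:2]/c[2]
def ray(u,v,K,T,z):
    r=T[:3,:3]@np.array([(u-K[0,2])/K[0,0],(v-K[1,2])/K[1,1],1]); 
    return T[:3,3]+r*(z-T[2,3])/r[2]
E
python3 - <<'E'
from h import *
print(robot.grasp_offset); print(robot.read_state())
for n in ["scene","top"]:
    im,d,K,T=cam(n); save(im,n+"0.png"); np.savez(n+"0.npz",im=im,d=d,K=K,T=T)
    P=cloud(d,K,T)
    for q in ["coupling","adaptor_tip","tank","tray"]:
        for r in robot.look_for(n,q)[:4]:
            print(n,q,round(r["conf"],2),np.round(r["rect"]), np.round(P[int(r["rect"][1]),int(r["rect"][0])],3))
    for q in ["coupling_mid","adaptor_tip","cam_left_press","cam_right_press"]:
        for r in robot.tip_of(n,q)[:4]:
            a=r["at"];print(n,q,round(r["conf"],2),np.round(a), np.round(P[int(a[0]),int(a[1])],3))
E
```

```text
pics
0.0188
{'t': 0.0, 'q': array([-1.40339943e+00,  1.31158993e-01,  1.48927555e+00, -7.59456548e-06,
        1.52300937e+00, -8.53950306e-02]), 'dq': array([ 9.79188102e-04, -1.45209316e-03, -5.51842780e-04,  7.01689033e-05,
       -1.00041380e-04,  1.22273243e-03]), 'joint_torque': array([-2.93078156e-04, -5.59838605e+01, -4.91761458e+01,  7.65589136e-02,
        3.52231564e-02, -1.51863374e-04]), 'tool_pos': array([ 0.14999056, -0.58035671,  0.21759081]), 'orientation': array([-3.11469639e+00, -3.95795614e-01,  1.31023017e-04]), 'force': array([-0.32356946, -0.23281552,  0.59765393]), 'wrist_torque': array([ 0.02233248,  0.00760664, -0.00674901]), 'opening': 0.09303779402632241}
scene coupling 0.78 [304. 148.  24.  20.] [0.302 0.202 0.074]
scene coupling 0.64 [305. 203.  51.  17.] [0.505 0.17  0.04 ]
scene coupling 0.45 [281. 258.  12.  11.] [0.698 0.057 0.056]
scene adaptor_tip 0.64 [191. 206.  93.  84.] [ 0.54  -0.193  0.162]
scene adaptor_tip 0.5 [266. 183.  10.   8.] [0.389 0.06  0.015]
scene tank 0.63 [188. 203.  95.  87.] [ 0.502 -0.209  0.115]
scene tray 0.98 [311. 204. 10
[... 942 characters left out ...]
9.] [ 0.47  -0.211  0.129]
top tank 0.44 [203. 210.  39.  11.] [0.486 0.173 0.053]
top tray 0.72 [199. 214.  79.  65.] [0.471 0.19  0.049]
top tray 0.37 [304. 213.  77.  60.] [ 0.47  -0.214  0.13 ]
top coupling_mid 0.79 [212. 200.] [0.479 0.186 0.043]
top coupling_mid 0.63 [263. 196.] [0.282 0.198 0.084]
top coupling_mid 0.42 [156. 233.] [ 0.715  0.055 -0.003]
top adaptor_tip 0.68 [221. 308.] [ 0.438 -0.214  0.208]
top adaptor_tip 0.6 [212. 299.] [ 0.475 -0.197  0.114]
top cam_left_press 0.62 [205. 188.] [0.512 0.235 0.037]
top cam_right_press 0.57 [218. 221.] [0.455 0.104 0.036]
top cam_right_press 0.53 [261. 207.] [0.284 0.163 0.   ]
top cam_right_press 0.21 [234. 231.] [0.395 0.069 0.017]
```

View pics/scene0.png

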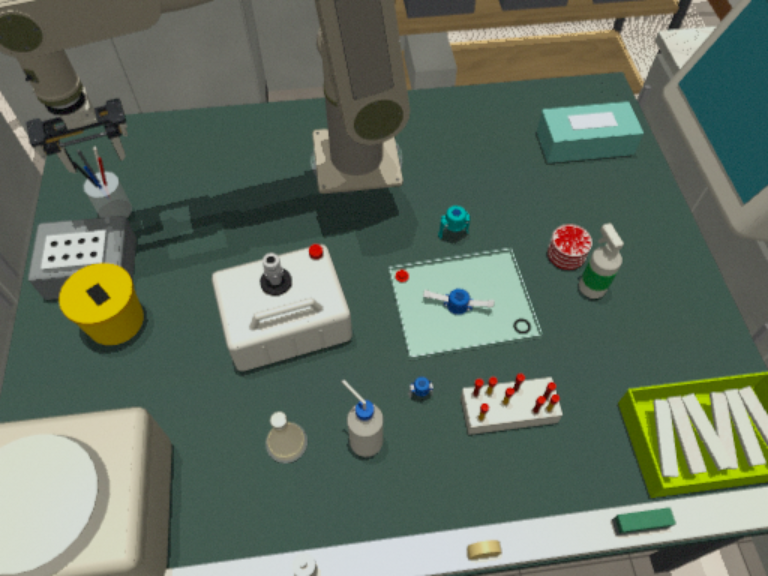

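View pics/top0.png

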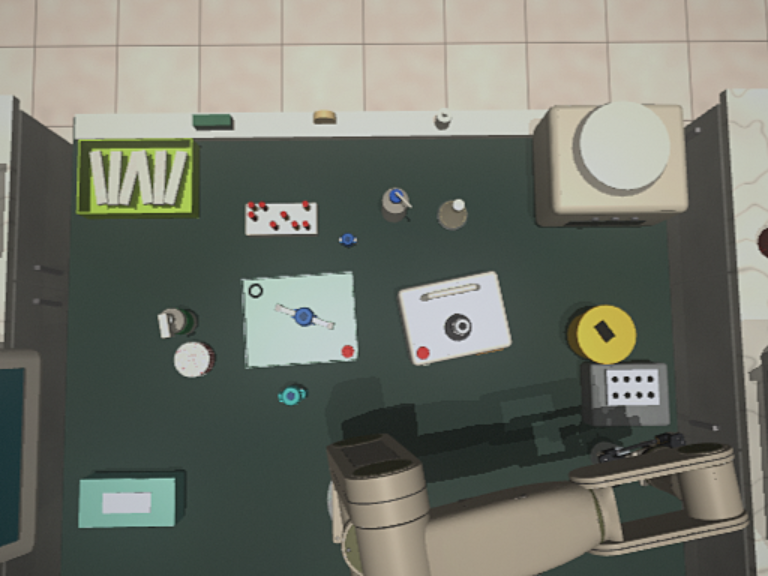

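```bash
python3 -m handwheel '0.1 0.15 0.5 0 0 0.19; 0.25 0.25 0.6 0 0 0.38; 0.4 0.4 0.62 0 0 0.57; 0.55 0.55 0.62 0 0 0.76; 0.7 0.7 0.62 0 0 0.95' - -
python3 -m handwheel '0 0.15 0 0 0 0.19; 0 0.35 0 0 0 0.2; 0 0.45 0 0 0 0.2; 0 0.5 0 0 0 0.2; 0 0.5 0 0 0 0.2'
python3 - <<'E'
from h import *
s=robot.read_state();print(s["q"],s["dq"])
im,d,K,T=cam("wrist"); save(im,"w1.png"); np.savez("w1.npz",im=im,d=d,K=K,T=T)
P=cloud(d,K,T)
for q in ["adaptor_tip"]:
    for r in robot.tip_of("wrist",q)[:4]:
        a=r["at"];print(q,round(r["conf"],2),np.round(a), np.round(P[int(a[0]),int(a[1])],3))
E
```

```text
t: 1.4
tool_pos: [0.2761, -0.4541, 0.3742]
orientation: [2.751, 1.51, -0.0]
force: [0.2, 0.2, 0.1]
opening: 0.0928
t: 1.9
tool_pos: [0.2756, -0.3032, 0.3726]
orientation: [2.627, 1.718, 0.0]
force: [0.6, 0.2, 0.2]
opening: 0.0929
[-9.58546904e-01 -3.99490590e-01  1.69351068e+00  2.18240854e-04
  1.84506651e+00 -5.45909070e-01] [-0.03276601  0.0551756  -0.02752164 -0.01229061 -0.02649422 -0.02439895]
adaptor_tip 0.74 [ 49. 362.] [ 0.443 -0.218  0.207]
```

View pics/w1.png

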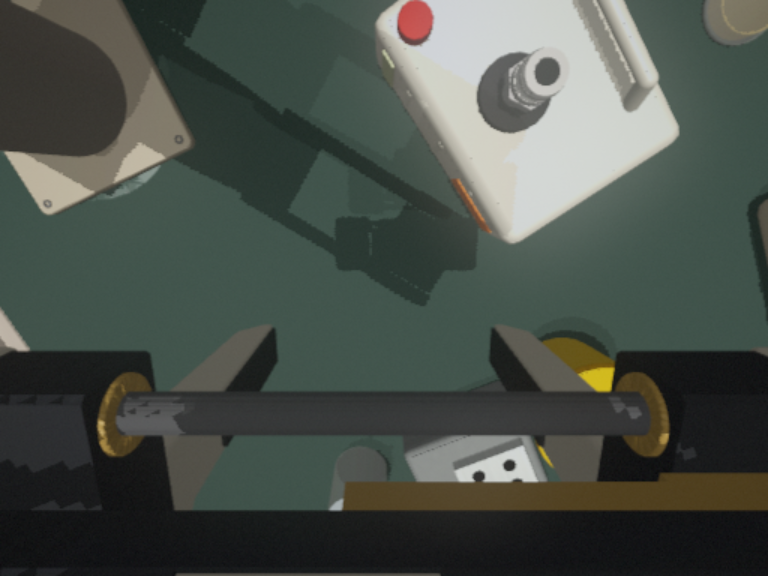

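```bash
cat >> h.py <<'E'
def fitcirc(X):
    A=np.c_[2*X,np.ones(len(X))]; b=(X**2).sum(1); c=np.linalg.lstsq(A,b,rcond=None)[0]
    return c[:2],np.sqrt(c[2]+c[:2]@c[:2])
def minc(X):
    c,r=cv2.minEnclosingCircle(X.astype(np.float32)*1000); return np.array(c)/1000,r/1000
E
python3 - <<'E'
from h import *
for f in ["w1","top0","scene0"]:
    z=np.load(f+".npz"); P=cloud(z["d"],z["K"],z["T"]).reshape(-1,3); im=z["im"].reshape(-1,3)
    ok=z["d"].ravel()>0
    m=ok&(np.hypot(P[:,0]-.44,P[:,1]+.215)<.03)&(P[:,2]>.19)&(P[:,2]<.225)
    Q=P[m]; print(f,m.sum(),"z",np.median(Q[:,2]),np.std(Q[:,2]),"mean",Q.mean(0))
    if m.sum()>5: 
        t=Q[Q[:,2]>.2]; print(len(t),minc(t[:,:2]), t.min(0),t.max(0))
    # tank top
    m=ok&(np.abs(P[:,2]-.12)<.004)&(np.hypot(P[:,0]-.46,P[:,1]+.21)<.25)
    if m.sum()>50: print("tank",m.sum(),cv2.minAreaRect((P[m][:,:2]*1000).astype(np.float32)))
    red=(im[:,0]>150)&(im[:,1]<60)&ok&(np.hypot(P[:,0]-.37,P[:,1]+.13)<.06)
    if red.sum(): print("vent",red.sum(),P[red].mean(0))
    m=ok&(P[:,2]>.153)&(P[:,2]<.172)&(np.hypot(P[:,0]-.53,P[:,1]+.195)<.09)
    if m.sum()>10: print("handle",m.sum(),cv2.minAreaRect((P[m][:,:2]*1000).astype(np.float32)))
E
```

```text
w1 935 z 0.2052467041740329 0.002302306623927314 mean [ 0.44502722 -0.21734774  0.20458632]
871 (array([ 0.44649554, -0.21726305]), 0.017736059188842773) [ 0.42919916 -0.23462092  0.20000935] [ 0.46423106 -0.20009855  0.20825686]
tank 16155 ((471.5984191894531, -212.49598693847656), (192.65213012695312, 252.06100463867188), 10.810362815856934)
handle 1029 ((538.6575317382812, -220.70120239257812), (15.978689193725586, 87.10763549804688), 11.37852954864502)
top0 77 z 0.20560002088459983 0.002971805232073258 mean [ 0.44699038 -0.21814235  0.20557557]
75 (array([ 0.44694156, -0.21810703]), 0.01745836067199707) [ 0.43046923 -0.23552371  0.20051826] [ 0.46290326 -0.20328513  0.21297389]
tank 2031 ((471.47906494140625, -213.18875122070312), (194.96298217773438, 257.4717102050781), 10.886813163757324)
vent 7 [ 0.3881627  -0.12707447  0.13609623]
handle 149 ((522.1323852539062, -192.6199951171875), (100.2507095336914, 124.2283935546875), 57.82796859741211)
scene0 106 z 0.20290877848904665 0.00360681964112586 mean [ 0.45165326 -0.21547503  0.20243546]
82 (array([ 0.44907681, -0.21579353]), 0.017514017105102538) [ 0.43244091 -0.23202522  0.20001913] [ 0.46479586 -0.19862622  0.20849499]
tank 2719 ((475.75518798828125, -211.0655975341797), (193.9159698486328, 252.37075805664062), 10.6096830368042)
vent 53 [ 0.38659312 -0.12673552  0.1364885 ]
handle 247 ((500.211669921875, -207.29364013671875), (95.02349853515625, 127.09732055664062), 12.390670776367188)
```

```bash
python3 - <<'E'
from h import *
s=robot.read_state();print(s["tool_pos"],s["orientation"])
M=robot.camera_model("wrist");print(M)
Rm=R.from_rotvec(s["orientation"]).as_matrix();print(Rm, np.degrees(np.arctan2(Rm[1,1],Rm[0,1])))
E
```

```text
[ 0.27536987 -0.30498416  0.37192304] [ 2.62973721e+00  1.71646871e+00 -3.57826865e-04]
{'camera_matrix': array([[272.19585973,   0.        , 255.08015512],
       [  0.        , 272.19585973, 190.69237244],
       [  0.        ,   0.        ,   1.        ]]), 'tool_from_camera': array([[-4.55329108e-04, -9.68275850e-01, -2.49883313e-01,
         6.89974866e-02],
       [ 9.99999881e-01, -3.97250098e-04, -2.82857534e-04,
         2.08837557e-04],
       [ 1.74617949e-04, -2.49883412e-01,  9.68275916e-01,
        -1.66442226e-01],
       [ 0.00000000e+00,  0.00000000e+00,  0.00000000e+00,
         1.00000000e+00]])}
[[ 4.02488597e-01  9.15424868e-01  4.89715530e-04]
 [ 9.15424585e-01 -4.02487848e-01 -1.16720834e-03]
 [-8.71386990e-04  9.18085682e-04 -9.99999199e-01]] -23.73380886641641
```

```bash
python3 -m handwheel '0.1 0.15 0 0 0 0; 0.2 0.3 0 0 0 0; 0.3 0.45 0 0 0 0; 0.4 0.6 0 0 0 0; 0.5 0.75 0 0 0 0'
python3 -m handwheel '0.1 0.16 -0.1 0 0 0; 0.15 0.32 -0.2 0 0 0; 0.15 0.48 -0.3 0 0 0; 0.15 0.64 -0.4 0 0 0; 0.15 0.68 -0.4 0 0 0'
python3 -m handwheel '0 0 0 0 0 0;0 0 0 0 0 0'
python3 - <<'E'
from h import *
s=robot.read_state();print(s["tool_pos"],np.abs(s["dq"]).max())
im,d,K,T=cam("wrist"); save(im,"w2.png"); np.savez("w2.npz",im=im,d=d,K=K,T=T)
P=cloud(d,K,T)
for q in ["coupling_mid","cam_left_press","cam_right_press"]:
    for r in robot.tip_of("wrist",q)[:3]:
        a=r["at"];print(q,round(r["conf"],2),np.round(a), np.round(P[int(a[0]),int(a[1])],4))
E
```

```text
t: 2.5
tool_pos: [0.4152, -0.096, 0.3713]
orientation: [-2.633, -1.714, 0.001]
force: [1.1, -1.1, 0.4]
opening: 0.0927
t: 3.0
tool_pos: [0.4589, 0.1082, 0.2488]
orientation: [-2.631, -1.714, 0.004]
force: [1.0, -0.2, -0.4]
opening: 0.0929
t: 3.2
tool_pos: [0.459, 0.1073, 0.2505]
orientation: [-2.629, -1.718, 0.004]
force: [-0.5, -0.7, 0.4]
opening: 0.093
[0.45903923 0.10728836 0.25050216] 0.04076045909801006
coupling_mid 0.94 [137. 423.] [0.6779 0.0633 0.0541]
coupling_mid 0.89 [117. 251.] [0.482  0.1769 0.0456]
coupling_mid 0.77 [159.  97.] [0.2898 0.2064 0.083 ]
cam_left_press 0.97 [ 62. 243.] [0.5014 0.243  0.037 ]
cam_left_press 0.5 [136. 105.] [0.277  0.2398 0.0139]
cam_left_press 0.43 [144. 412.] [0.673  0.0551 0.0327]
cam_right_press 0.74 [174. 126.] [0.2698 0.1791 0.0016]
cam_right_press 0.65 [164. 253.] [0.458  0.1166 0.0291]
cam_right_press 0.63 [118. 407.] [0.6906 0.0843 0.0054]
```

View pics/w2.png

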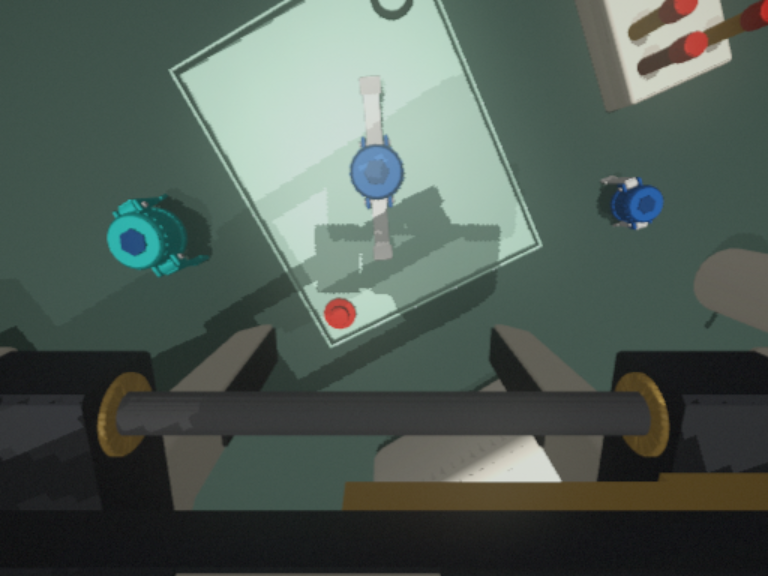

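```bash
cat > m.py <<'E'
from h import *
import sys
def meas(f):
    z=np.load(f); d,K,T=z["d"],z["K"],z["T"];P=cloud(d,K,T); im=z["im"].astype(int)
    near=(np.hypot(P[...,0]-.485,P[...,1]-.177)<.12)&(d>0)
    blue=near&(im[...,2]>im[...,0]+40)&(P[...,2]>.036)&(np.hypot(P[...,0]-.485,P[...,1]-.177)<.05)
    Q=P[blue]; print("top z",np.median(Q[:,2]),len(Q),minc(Q[:,:2]),"mean",Q.mean(0), (Q.max(0)-Q.min(0))[:2])
    c=minc(Q[:,:2])[0]
    st=near&(P[...,2]>.018)&~((im[...,2]>im[...,0]+25))
    r=P[...,:2]-c; rr=np.hypot(r[...,0],r[...,1]); st&=(rr>.036)&(rr<.1)
    for sgn in (1,-1):
        m=st&(sgn*r[...,1]>0); S=P[m]; v=S.mean(0); dd=(v[:2]-c); 
        print("arm",sgn,m.sum(),v,"yaw",np.degrees(np.arctan2(-dd[0]*sgn,dd[1]*sgn)),"rmax",rr[m].max(), "slope",np.polyfit(rr[m],S[:,2],1))
meas(sys.argv[1])
E
python3 m.py w2.npz
```

```text
top z 0.04343205713151366 983 (array([0.48402249, 0.1796902 ]), 0.0243087158203125) mean [0.48418352 0.18001016 0.04334745] [0.04781465 0.04735416]
arm 1 429 [0.50421513 0.23497033 0.03500158] yaw -20.06615658054948 rmax 0.0785631561114039 slope [0.29450753 0.01761768]
arm -1 61950 [0.46897632 0.12859459 0.35341861] yaw -16.40816648206815 rmax 0.09991599025966 slope [-0.95171497  0.41675312]
```

```bash
sed -i 's/(P\[...,2\]>.018)/(P[...,2]>.018)\&(P[...,2]<.1)/' m.py; python3 m.py w2.npz; python3 m.py top0.npz
```

```text
top z 0.04343205713151366 983 (array([0.48402249, 0.1796902 ]), 0.0243087158203125) mean [0.48418352 0.18001016 0.04334745] [0.04781465 0.04735416]
arm 1 429 [0.50421513 0.23497033 0.03500158] yaw -20.06615658054948 rmax 0.0785631561114039 slope [0.29450753 0.01761768]
arm -1 336 [0.4648513  0.12351195 0.02914339] yaw -18.84253347037513 rmax 0.08107405175969655 slope [0.12027894 0.02198287]
top z 0.04401416620174281 104 (array([0.48421539, 0.17732613]), 0.023639293670654298) mean [0.48486539 0.17777069 0.04401815] [0.04421414 0.04362424]
arm 1 42 [0.50288522 0.23141359 0.03489886] yaw -19.04357106812185 rmax 0.07801569949186515 slope [0.25388362 0.02018869]
arm -1 44 [0.46504668 0.1197251  0.02923716] yaw -18.406626256164294 rmax 0.08606641161638434 slope [0.07859621 0.0244331 ]
```

```bash
python3 -m handwheel '0.04 0.1 -0.1 0 0 0.1; 0.084 0.2 -0.2 0 0 0.1; 0.084 0.239 -0.35 0 0 0.1; 0.084 0.239 -0.5 0 0 0.1; 0.084 0.239 -0.567 0 0 0.1'
python3 -m handwheel '0 0 0 0 0 0;0 0 0 0 0 0;0 0 0 0 0 0'
python3 - <<'E'
from h import *
s=robot.read_state();print(s["tool_pos"],s["force"])
Rm=R.from_rotvec(s["orientation"]).as_matrix();print(Rm[:,2], np.degrees(np.arctan2(Rm[1,1],Rm[0,1])))
im,d,K,T=cam("wrist"); save(im,"w3.png"); np.savez("w3.npz",im=im,d=d,K=K,T=T)
E
python3 m.py w3.npz
```

```text
t: 3.9
tool_pos: [0.4822, 0.1776, 0.0775]
orientation: [-2.562, -1.816, 0.007]
force: [0.4, 0.3, -0.7]
opening: 0.093
t: 4.2
tool_pos: [0.4863, 0.1789, 0.0842]
orientation: [2.562, 1.816, 0.006]
force: [-0.5, -0.1, 0.1]
opening: 0.0932
[0.48626562 0.17889347 0.08417674] [-0.51340124 -0.13547748  0.1233091 ]
[ 4.05490005e-03  9.80391414e-04 -9.99991298e-01] -19.331033195815454
top z 0.04322060181928894 1809 (array([0.48476193, 0.18003108]), 0.024474388122558595) mean [0.4851416  0.18074573 0.0431058 ] [0.04736695 0.04662202]
arm 1 1426 [0.4887098  0.22671372 0.04959407] yaw -4.833897247137257 rmax 0.07789826526433422 slope [-0.6342183   0.08531095]
arm -1 651 [0.50441934 0.15330951 0.06231801] yaw 36.33961988329459 rmax 0.06282692459900538 slope [ 3.47292474 -0.10704854]
```

View pics/w3.png

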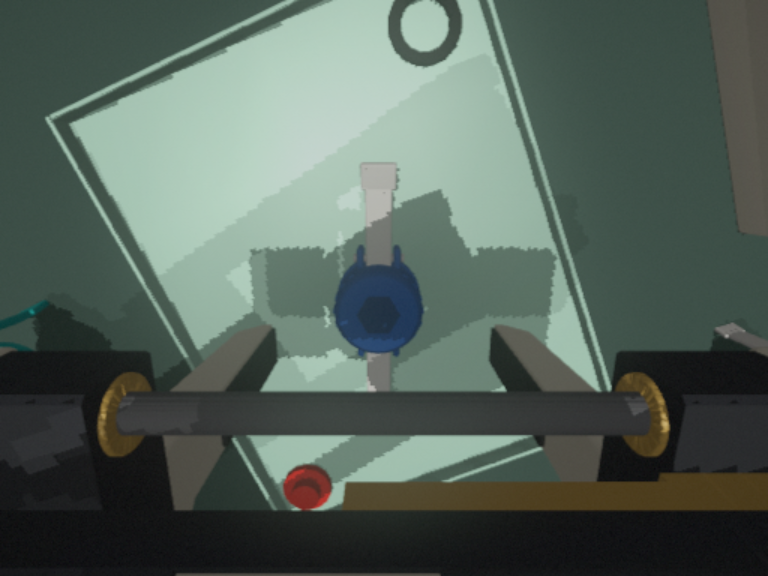

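```bash
python3 -m handwheel '-0.005 0.004 -0.06 0 0 0; -0.005 0.004 -0.13 0 0 0; -0.005 0.004 -0.19 0 0 0; -0.005 0.004 -0.22 0 0 0; -0.005 0.004 -0.233 0 0 0'
python3 -m handwheel '0 0 0 0 0 0;0 0 0 0 0 0;0 0 0 0 0 0;0 0 0 0 0 0'
```

```text
t: 4.75
tool_pos: [0.483, 0.1803, 0.0119]
orientation: [2.562, 1.818, 0.001]
force: [0.0, -0.1, -0.6]
opening: 0.0933
t: 5.15
tool_pos: [0.4832, 0.1805, 0.0124]
orientation: [2.561, 1.818, 0.002]
force: [-0.5, -0.3, 0.2]
opening: 0.0931
```

```bash
python3 -m handwheel '0 0 0 0 0 0;0 0 0 0 0 0;0 0 0 0 0 0;0 0 0 0 0 0;0 0 0 0 0 0' 1 45
python3 -m handwheel '0 0 0 0 0 0;0 0 0 0 0 0;0 0 0 0 0 0;0 0 0 0 0 0;0 0 0 0 0 0'
python3 -m handwheel '0 0 0.01 0 0 0; 0 0 0.03 0 0 0;0 0 0.08 0 0 0;0 0 0.15 0 0 0; 0 0 0.25 0 0 0'
python3 -m handwheel '0 0 0.1 0 0 0; 0 0 0.2 0 0 0;0 0 0.3 0 0 0;0 0 0.4 0 0 0; 0 0 0.45 0 0 0'
```

```text
t: 5.65
tool_pos: [0.4826, 0.1803, 0.0116]
orientation: [-2.562, -1.818, 0.0]
force: [0.9, -0.1, -0.1]
opening: 0.0572
t: 6.15
tool_pos: [0.4827, 0.1802, 0.0116]
orientation: [2.562, 1.818, 0.0]
force: [2.5, -0.3, -0.8]
opening: 0.0476
t: 6.65
tool_pos: [0.4814, 0.18, 0.087]
orientation: [-2.561, -1.818, 0.004]
force: [0.2, -0.8, -2.9]
opening: 0.0474
t: 7.15
tool_pos: [0.4838, 0.1806, 0.2261]
orientation: [2.56, 1.817, 0.008]
force: [0.4, -1.3, -2.3]
opening: 0.0477
```

```bash
python3 -m handwheel '0 -0.1 0.1 0 0 0.15; -0.05 -0.25 0.2 0 0 0.3; -0.07 -0.4 0.2 0 0 0.45; -0.08 -0.55 0.2 0 0 0.6; -0.1 -0.7 0.2 0 0 0.669'
python3 -m handwheel '-0.06 -0.14 0 0 0 0; -0.12 -0.28 0 0 0 0; -0.17 -0.42 0 0 0 0;-0.17 -0.5 0 0 0 0; -0.17 -0.54 0 0 0 0'
python3 -m handwheel '0 0 0 0 0 0; 0 0 0 0 0 0;0 0 0 0 0 0'
python3 - <<'E'
from h import *
s=robot.read_state();print(s["tool_pos"],s["force"])
Rm=R.from_rotvec(s["orientation"]).as_matrix();print(Rm[:,2], np.degrees(np.arctan2(Rm[1,1],Rm[0,1])))
im,d,K,T=cam("wrist"); save(im,"w4.png"); np.savez("w4.npz",im=im,d=d,K=K,T=T)
im,d,K,T=cam("top"); save(im,"t4.png"); np.savez("t4.npz",im=im,d=d,K=K,T=T)
E
```

```text
t: 7.65
tool_pos: [0.4521, -0.0313, 0.2821]
orientation: [1.995, 2.426, 0.001]
force: [0.9, -0.4, -3.0]
opening: 0.0475
t: 8.15
tool_pos: [0.4008, -0.1936, 0.2816]
orientation: [2.005, 2.418, -0.001]
force: [0.1, 0.0, -3.7]
opening: 0.0479
t: 8.45
tool_pos: [0.4019, -0.1905, 0.2815]
orientation: [-2.0, -2.422, -0.001]
force: [0.2, 0.4, -3.1]
opening: 0.0477
[ 0.40192814 -0.19054779  0.28154101] [ 0.1720933   0.35478665 -3.08497908]
[-1.77457363e-04  6.05336854e-04 -9.99999801e-01] 10.926470456405545
```

View pics/w4.png

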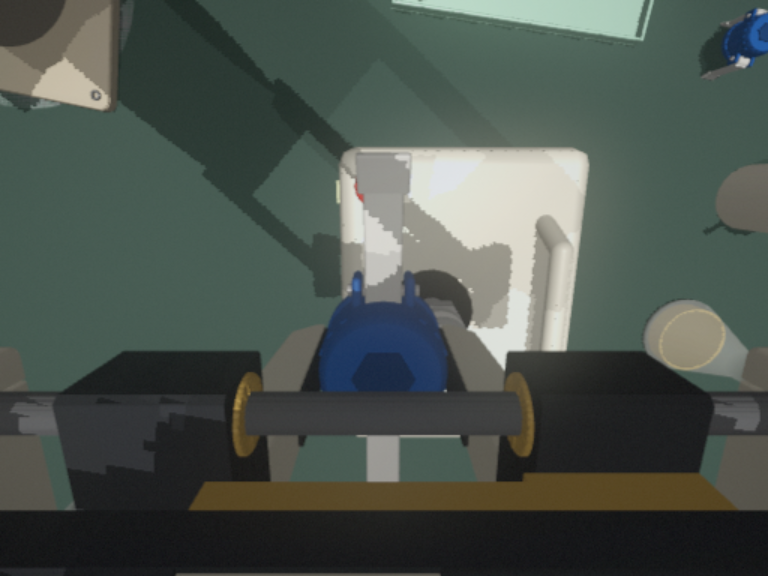

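```bash
python3 -m handwheel '0 -0.14 0.05 0 0 0; 0 -0.28 0.1 0 0 0; 0 -0.28 0.1 0 0 0;0 -0.28 0.1 0 0 0;0 -0.28 0.1 0 0 0'
python3 - <<'E'
from h import *
s=robot.read_state();print(s["tool_pos"],s["force"])
Rm=R.from_rotvec(s["orientation"]).as_matrix();print(Rm[:,2], np.degrees(np.arctan2(Rm[1,1],Rm[0,1])))
im,d,K,T=cam("wrist"); save(im,"w5.png"); np.savez("w5.npz",im=im,d=d,K=K,T=T)
E
```

```text
t: 9.05
tool_pos: [0.4018, -0.2747, 0.3112]
orientation: [-2.0, -2.421, -0.001]
force: [0.1, -0.2, -3.6]
opening: 0.0478
[ 0.40176698 -0.27466831  0.31115493] [ 0.1397834  -0.1518551  -3.56463557]
[-5.34693306e-04  9.63497392e-04 -9.99999393e-01] 10.893503388656057
```

View pics/w5.png

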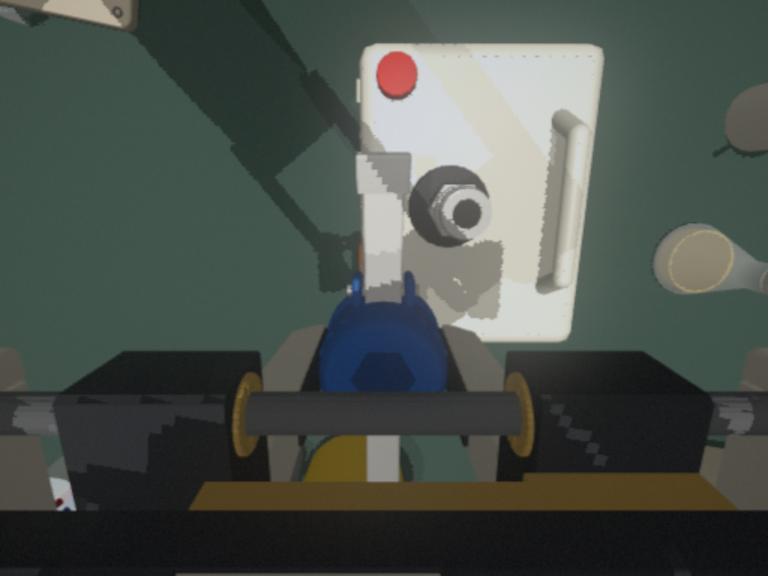

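```bash
python3 - <<'E'
from h import *
z=np.load("w5.npz");K=z["K"];d=z["d"];T=z["T"];im=z["im"].astype(int)
P=cloud(d,K,T);ok=d>0
m=ok&(np.hypot(P[...,0]-.4467,P[...,1]+.2174)<.03)&(P[...,2]>.2)&(P[...,2]<.213)
Q=P[m];print(m.sum(),np.median(Q[:,2]),minc(Q[:,:2]))
# top ring: image ellipse
mm=(m).astype(np.uint8);c=max(cv2.findContours(mm,0,1)[0],key=cv2.contourArea);e=cv2.fitEllipse(c);print(e, ray(*e[0],K,T,.205))
m2=ok&(np.abs(P[...,2]-.12)<.004)&(np.hypot(P[...,0]-.46,P[...,1]+.21)<.25)
r=cv2.minAreaRect((P[m2][:,:2]*1000).astype(np.float32));print(r)
# coupling in tool frame
Tc=np.array(robot.camera_model("wrist")["tool_from_camera"])
C=cloud(d,K,Tc)
b=ok&(im[...,2]>im[...,0]+40)&(np.abs(C[...,2]+.031)<.004)&(np.hypot(C[...,0],C[...,1])<.05)
q=C[b];print("coupling tool",b.sum(),np.median(q[:,2]),minc(q[:,:2]),q.min(0),q.max(0))
z=np.load("w3.npz");C=cloud(z["d"],z["K"],Tc)
E
```

```text
989 0.20538483076112918 (array([ 0.44703592, -0.21675597]), 0.017783344268798826)
((310.2426452636719, 141.47061157226562), (33.81764221191406, 35.5990104675293), 36.421241760253906) [ 0.44616366 -0.21635679  0.205     ]
((471.8355712890625, -211.80825805664062), (191.8702392578125, 251.73455810546875), 10.747523307800293)
coupling tool 2605 -0.03160313207820689 (array([ 0.00192063, -0.00020894]), 0.023713783264160158) [-0.00618118 -0.02329214 -0.03423013] [ 0.0230291  0.0225419 -0.0270646]
```

```bash
python3 -m handwheel '0.075 0.097 0 0 0 0; 0.149 0.194 -0.05 0 0 0; 0.149 0.194 -0.15 0 0 0;0.149 0.194 -0.25 0 0 0;0.149 0.194 -0.287 0 0 0'
python3 -m handwheel '0 0 0 0 0 0;0 0 0 0 0 0;0 0 0 0 0 0;0 0 0 0 0 0'
python3 - <<'E'
from h import *
s=robot.read_state();print(s["tool_pos"],s["force"],s["wrist_torque"])
Rm=R.from_rotvec(s["orientation"]).as_matrix();print(Rm[:,2], np.degrees(np.arctan2(Rm[1,1],Rm[0,1])))
for n in ["scene","top"]:
    im,d,K,T=cam(n); save(im[100:300,130:330] if n=="scene" else im[120:300,220:400],n+"6.png",4); np.savez(n+"6.npz",im=im,d=d,K=K,T=T)
    P=cloud(d,K,T);i=im.astype(int)
    b=(d>0)&(i[...,2]>i[...,0]+40)&(np.hypot(P[...,0]-.4466,P[...,1]+.2166)<.05)&(P[...,2]>.2)
    q=P[b];print(n,b.sum(),q.min(0),q.max(0),q.mean(0))
E
```

```text
t: 9.6
tool_pos: [0.445, -0.2151, 0.2218]
orientation: [-1.996, -2.42, 0.001]
force: [-0.1, -0.3, -3.6]
opening: 0.0477
t: 10.0
tool_pos: [0.447, -0.2181, 0.2272]
orientation: [2.0, 2.419, 0.001]
force: [0.6, -1.0, -2.9]
opening: 0.0478
[ 0.44703415 -0.21814491  0.22724582] [ 0.59318542 -0.98606038 -2.85454973] [-0.06928453 -0.11506686 -0.03021525]
[ 0.00230306 -0.00143306 -0.99999632] 10.819310454071516Traceback (most recent call last):
  File "<stdin>", line 8, in <module>
    return umr_minimum(a, axis, None, out, keepdims, initial, where)
ValueError: zero-size array to reduction operation minimum which has no identity
```

View pics/scene6.png

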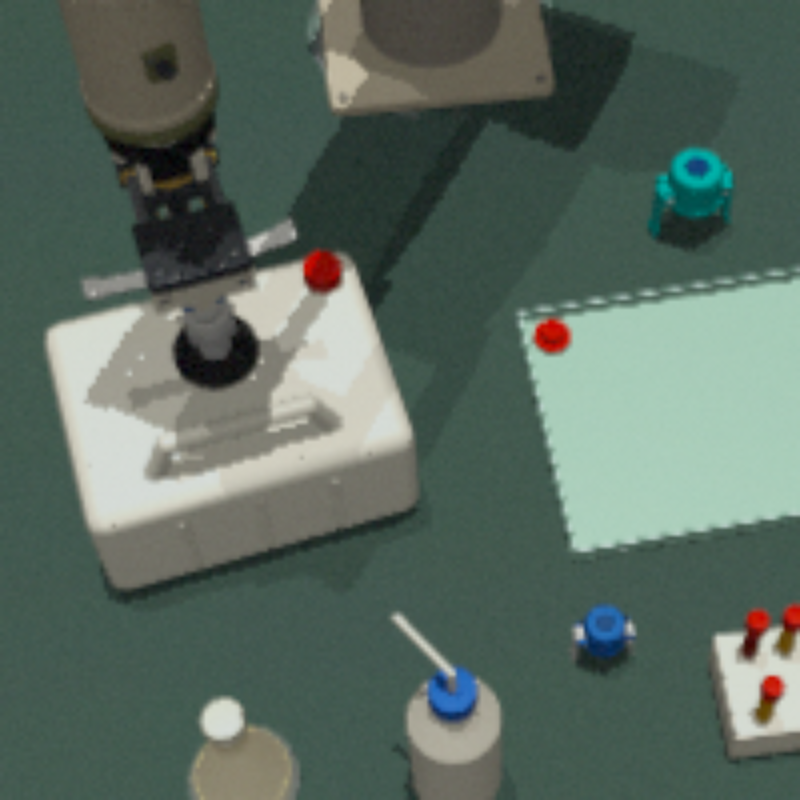

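```bash
python3 -m handwheel '-0.001 0.003 -0.01 0 0 0;-0.001 0.003 -0.02 0 0 0;-0.001 0.003 -0.03 0 0 0;-0.001 0.003 -0.04 0 0 0;-0.001 0.003 -0.045 0 0 0'
python3 -m handwheel '0 0 -0.005 0 0 0;0 0 -0.01 0 0 0;0 0 -0.01 0 0 0;0 0 -0.01 0 0 0'
```

```text
t: 10.55
tool_pos: [0.4458, -0.2165, 0.2114]
orientation: [-2.001, -2.421, 0.0]
force: [-0.0, 0.7, -3.6]
opening: 0.0474
t: 10.95
tool_pos: [0.4461, -0.2167, 0.2091]
orientation: [2.002, 2.421, 0.0]
force: [0.5, -1.5, -3.1]
opening: 0.0476
```

```bash
python3 -m handwheel '0 0 -0.005 0 0 0;0 0 -0.01 0 0 0;0 0 -0.015 0 0 0;0 0 -0.015 0 0 0'
python3 -m handwheel '0 0 -0.005 0 0 0;0 0 -0.01 0 0 0;0 0 -0.015 0 0 0;0 0 -0.015 0 0 0'
```

```text
t: 11.35
tool_pos: [0.4459, -0.2166, 0.2042]
orientation: [-2.001, -2.421, 0.0]
force: [0.1, -0.6, -3.0]
opening: 0.0474
t: 11.75
tool_pos: [0.4459, -0.2166, 0.1997]
orientation: [-2.001, -2.421, 0.0]
force: [0.8, 0.1, -2.2]
opening: 0.0477
```

```bash
python3 -m handwheel '0 0 -0.005 0 0 0;0 0 -0.01 0 0 0;0 0 -0.015 0 0 0;0 0 -0.02 0 0 0;0 0 -0.02 0 0 0'
python3 -c "
from h import *
s=robot.read_state();print(s['tool_pos'],s['force'],s['wrist_torque'])"
```

```text
t: 12.25
tool_pos: [0.446, -0.2166, 0.1938]
orientation: [-2.002, -2.421, 0.0]
force: [-0.9, 0.5, -3.3]
opening: 0.0476
[ 0.44596285 -0.21658627  0.19375109] [-0.89373395  0.46450609 -3.2954499 ] [-0.07914216 -0.1016315  -0.04393509]
```

```bash
for i in 1 2; do python3 -m handwheel '0 0 -0.001 0 0 0;0 0 -0.002 0 0 0;0 0 -0.003 0 0 0;0 0 -0.004 0 0 0;0 0 -0.005 0 0 0' | egrep 'tool_pos|force'; done
```

```text
tool_pos: [0.4462, -0.2167, 0.1926]
force: [0.2, -0.5, -2.6]
tool_pos: [0.4464, -0.2168, 0.1913]
force: [2.5, -1.0, -0.9]
```

```bash
python3 -m handwheel '0 0 -0.001 0 0 0;0 0 -0.002 0 0 0;0 0 -0.003 0 0 0;0 0 -0.004 0 0 0;0 0 -0.005 0 0 0' | egrep 'tool_pos|force|orien'
```

```text
tool_pos: [0.4464, -0.2168, 0.19]
orientation: [2.001, 2.421, 0.0]
force: [4.2, -1.2, 3.7]
```

```bash
python3 -c "
from h import *
s=robot.read_state();print(s['tool_pos'],s['force'],s['wrist_torque'])"
```

```text
[ 0.44642423 -0.21680874  0.19001908] [ 4.21374552 -1.24171955  3.65834664] [-0.1455647  -0.6912624  -0.01972321]
```

```bash
python3 -m handwheel '0.001 0 -0.001 0 0 0;0.002 -0.001 -0.001 0 0 0;0.002 -0.001 -0.002 0 0 0;0.002 -0.001 -0.003 0 0 0' | egrep 'tool_pos|force|orien'
```

```text
tool_pos: [0.4466, -0.2169, 0.1889]
orientation: [-2.002, -2.421, 0.0]
force: [0.3, 0.6, 7.1]
```

```bash
python3 -c "
from h import *
s=robot.read_state();print(s['tool_pos'],s['force'],s['wrist_torque'])"
```

```text
[ 0.4465715  -0.21688963  0.18893989] [0.32110368 0.58184147 7.07444445] [ 0.03147176 -0.1727429  -0.01147993]
```

```bash
python3 -m handwheel '0 0 -0.001 0 0 0;0 0 -0.002 0 0 0;0 0 -0.003 0 0 0' | egrep 'tool_pos|force|orien'
```

```text
tool_pos: [0.4466, -0.217, 0.1883]
orientation: [2.002, 2.421, -0.0]
force: [-0.1, 0.6, 8.4]
```

```bash
python3 -m handwheel '0 0 -0.001 0 0 0;0 0 -0.002 0 0 0;0 0 -0.003 0 0 0' | egrep 'tool_pos|force|orien'
```

```text
tool_pos: [0.4467, -0.217, 0.1876]
orientation: [2.001, 2.421, -0.0]
force: [0.3, 1.2, 8.7]
```

```bash
python3 -m handwheel '0 0 -0.001 0 0 0;0 0 -0.002 0 0 0' | egrep 'tool_pos|force|orien'
```

```text
tool_pos: [0.4467, -0.217, 0.187]
orientation: [2.001, 2.421, -0.0]
force: [1.1, 1.1, 8.1]
```

```bash
python3 -m handwheel '0 0 -0.001 0 0 0;0 0 -0.002 0 0 0' | egrep 'tool_pos|force|orien'
```

```text
tool_pos: [0.4467, -0.217, 0.1859]
orientation: [2.002, 2.421, -0.0]
force: [0.9, 0.7, 6.3]
```

```bash
python3 -m handwheel '0 0 -0.001 0 0 0;0 0 -0.002 0 0 0' | egrep 'tool_pos|force|orien'
```

```text
tool_pos: [0.4467, -0.217, 0.1858]
orientation: [2.001, 2.421, -0.0]
force: [-1.1, 1.7, 10.6]
```

```bash
python3 -m handwheel '0 0 -0.001 0 0 0;0 0 -0.001 0 0 0' | egrep 'tool_pos|force|orien'
```

```text
tool_pos: [0.4467, -0.217, 0.1856]
orientation: [2.001, 2.421, -0.0]
force: [-0.9, 1.1, 9.4]
```

```bash
python3 -m handwheel '0 0 -0.001 0 0 0;0 0 -0.001 0 0 0' | egrep 'tool_pos|force|orien'
```

```text
tool_pos: [0.4467, -0.217, 0.1854]
orientation: [2.001, 2.421, -0.0]
force: [-2.1, 1.0, 10.5]
```

```bash
python3 -m handwheel '0 0 -0.001 0 0 0;0 0 -0.001 0 0 0' | egrep 'tool_pos|force|orien'
```

```text
tool_pos: [0.4467, -0.217, 0.1854]
orientation: [2.001, 2.421, -0.0]
force: [-2.2, 1.4, 12.5]
```

```bash
python3 -m handwheel '0 0 0 0 0 0;0 0 0 0 0 0' | egrep 'tool_pos|force|orien'
```

```text
tool_pos: [0.4467, -0.217, 0.1854]
orientation: [2.001, 2.421, -0.0]
force: [-2.2, 1.8, 12.7]
```

```bash
python3 -m handwheel '0 0 -0.0005 0 0 0;0 0 -0.0005 0 0 0' | egrep 'tool_pos|force|orien'
```

```text
tool_pos: [0.4467, -0.217, 0.1853]
orientation: [2.001, 2.421, -0.0]
force: [-2.4, 3.0, 13.5]
```

```bash
python3 -m handwheel '0 0 0 0 0 0;0 0 0 0 0 0' | egrep 'tool_pos|force|orien'
```

```text
tool_pos: [0.4467, -0.217, 0.1853]
orientation: [2.001, 2.421, -0.0]
force: [-2.8, 1.5, 13.2]
```

```bash
python3 -m handwheel '0 0 -0.0005 0 0 0;0 0 -0.0005 0 0 0' | egrep 'tool_pos|force|orien'
```

```text
tool_pos: [0.4467, -0.217, 0.1852]
orientation: [2.001, 2.421, -0.0]
force: [-2.7, 2.0, 14.1]
```

```bash
python3 -m handwheel '0 0 0 0 0 0;0 0 0 0 0 0' | egrep 'tool_pos|force|orien'; python3 -c "
from h import *
s=robot.read_state();print(s['tool_pos'],s['force'],s['wrist_torque'])"
```

```text
tool_pos: [0.4467, -0.217, 0.1852]
orientation: [2.001, 2.421, -0.0]
force: [-2.6, 2.2, 13.5]
[ 0.4467232  -0.21702227  0.1852378 ] [-2.60272126  2.21458624 13.47551625] [0.31921537 0.40708506 0.04394123]
```

```bash
python3 -m handwheel '0 0 -0.0005 0 0 0;0 0 -0.0005 0 0 0;0 0 -0.0005 0 0 0' | egrep 'tool_pos|force|orien'
```

```text
tool_pos: [0.4467, -0.217, 0.1852]
orientation: [2.001, 2.421, -0.0]
force: [-2.7, 2.5, 14.6]
```

```bash
python3 -m handwheel '0 0 0 0 0 0;0 0 0 0 0 0;0 0 0 0 0 0;0 0 0 0 0 0;0 0 0 0 0 0' -1 | egrep 'tool_pos|force|open'
python3 -m handwheel '0 0 0 0 0 0;0 0 0 0 0 0;0 0 0 0 0 0' | egrep 'tool_pos|force|open'
python3 - <<'E'
from h import *
im,d,K,T=cam("wrist"); save(im,"w7.png"); np.savez("w7.npz",im=im,d=d,K=K,T=T)
E
```

```text
tool_pos: [0.4464, -0.2168, 0.1832]
force: [-0.5, -0.4, -0.7]
opening: 0.0829
tool_pos: [0.4466, -0.217, 0.1837]
force: [0.0, -0.3, 0.2]
opening: 0.093
```

View pics/w7.png

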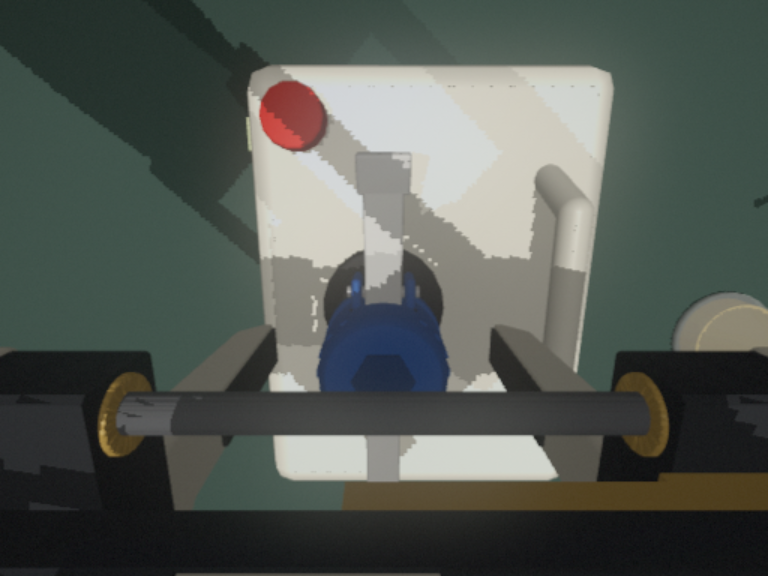

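```bash
python3 -m handwheel '0 0 0.06 0 0 0;0 0 0.16 0 0 0;0 0 0.28 0 0 0;0 0 0.3 0 0 0'
python3 -m handwheel '-0.02 0.12 0 0 0 0;-0.046 0.244 0 0 0 0;-0.046 0.244 0 0 0 0;-0.046 0.244 0 0 0 0;-0.046 0.244 0 0 0 0' 1 20
python3 -m handwheel '0 0 0 0 0 0;0 0 0 0 0 0;0 0 0 0 0 0;0 0 0 0 0 0;0 0 0 0 0 0'
python3 - <<'E'
from h import *
s=robot.read_state();print(s["tool_pos"],s["force"],s["opening"])
im,d,K,T=cam("wrist"); save(im,"w8.png"); np.savez("w8.npz",im=im,d=d,K=K,T=T)
im,d,K,T=cam("scene"); save(im[80:260,100:340],"s8.png",3.3); np.savez("s8.npz",im=im,d=d,K=K,T=T)
E
```

```text
t: 18.5
tool_pos: [0.4483, -0.218, 0.2788]
orientation: [1.997, 2.416, 0.002]
force: [1.4, 0.4, -0.1]
opening: 0.093
t: 19.0
tool_pos: [0.4329, -0.1442, 0.2733]
orientation: [-2.002, -2.421, 0.001]
force: [0.2, -0.4, -0.1]
opening: 0.0576
t: 19.5
tool_pos: [0.4328, -0.1439, 0.2736]
orientation: [-2.002, -2.421, 0.0]
force: [-0.4, 0.7, 0.0]
opening: 0.0174
[ 0.43283707 -0.14390237  0.2736055 ] [-0.38469163  0.65784052  0.03811988] 0.017445098674583905
```

View pics/w8.png

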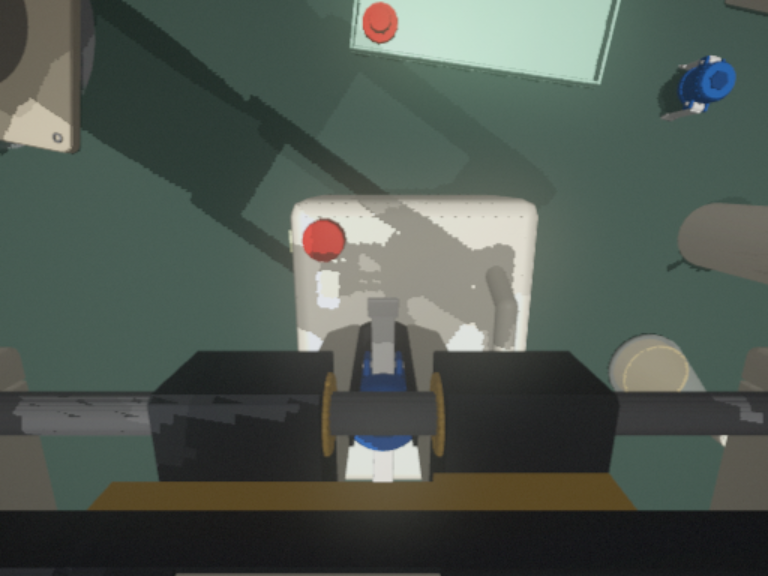

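View pics/s8.png

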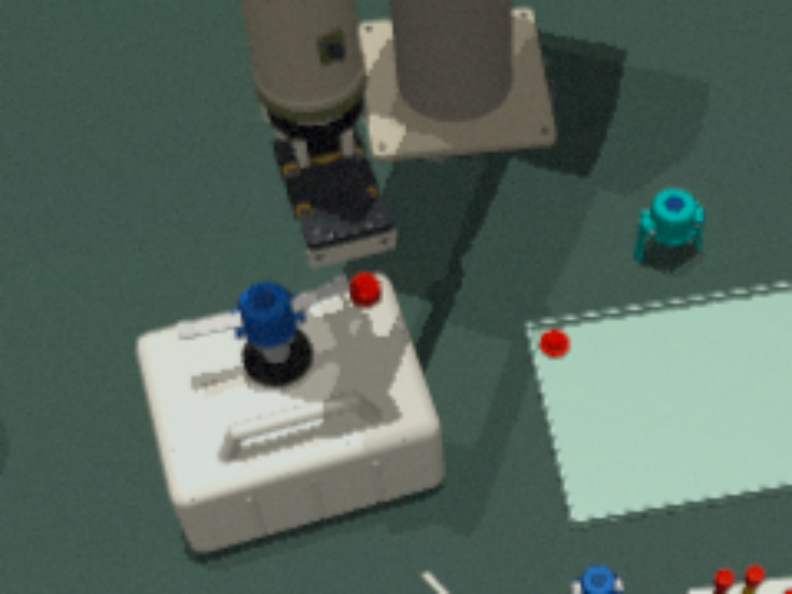

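```bash
python3 - <<'E'
from h import *
z=np.load("s8.npz");P=cloud(z["d"],z["K"],z["T"]);i=z["im"].astype(int)
b=(z["d"]>0)&(i[...,2]>i[...,0]+40)&(np.hypot(P[...,0]-.4466,P[...,1]+.2166)<.05)
q=P[b];print(b.sum(),np.percentile(q[:,2],[50,90,97]));t=q[q[:,2]>.21];print(len(t),np.median(t,0),t.min(0),t.max(0))
E
python3 -m handwheel '0 0 -0.04 0 0 0;0 0 -0.08 0 0 0;0 0 -0.12 0 0 0;0 0 -0.12 0 0 0;0 0 -0.12 0 0 0'
```

```text
273 [0.21295545 0.21748046 0.21947439]
164 [ 0.45239498 -0.21571499  0.21518848] [ 0.42579931 -0.23963036  0.21032352] [ 0.47473929 -0.19398884  0.22152867]
t: 20.1
tool_pos: [0.4324, -0.1435, 0.2369]
orientation: [-2.001, -2.42, 0.001]
force: [0.5, 0.2, 0.8]
opening: 0.0005
```

```bash
python3 -m handwheel '0 0 -0.03 0 0 0;0 0 -0.06 0 0 0;0 0 -0.085 0 0 0;0 0 -0.105 0 0 0;0 0 -0.125 0 0 0'
python3 -m handwheel '0 0 -0.018 0 0 0;0 0 -0.035 0 0 0;0 0 -0.035 0 0 0'
```

```text
t: 20.6
tool_pos: [0.4328, -0.1437, 0.1996]
orientation: [-2.002, -2.421, -0.0]
force: [-0.1, 0.9, 1.2]
opening: 0.0006
t: 20.9
tool_pos: [0.4325, -0.1437, 0.1888]
orientation: [-2.001, -2.421, 0.001]
force: [0.8, 0.7, 0.4]
opening: 0.0005
```

```bash
python3 -m handwheel '0.001 -0.003 -0.018 0 0 0;0.001 -0.006 -0.035 0 0 0;0.003 -0.013 -0.051 0 0 0;0.004 -0.021 -0.067 0 0 0;0.004 -0.021 -0.067 0 0 0'
python3 -m handwheel '0.002 -0.011 -0.014 0 0 0;0.004 -0.022 -0.027 0 0 0;0.004 -0.022 -0.027 0 0 0'
```

```text
t: 21.4
tool_pos: [0.4336, -0.1502, 0.1686]
orientation: [-2.001, -2.42, 0.001]
force: [0.1, 0.6, 0.2]
opening: 0.0005
t: 21.7
tool_pos: [0.435, -0.157, 0.1608]
orientation: [-2.002, -2.421, 0.001]
force: [-0.4, 0.2, -0.0]
opening: 0.0001
```

```bash
python3 - <<'E'
from h import *
im,d,K,T=cam("scene"); save(im[80:260,100:340],"s9.png",3.3)
im,d,K,T=cam("wrist"); save(im,"w9.png")
E
```

```text
(no output)
```

View pics/s9.png

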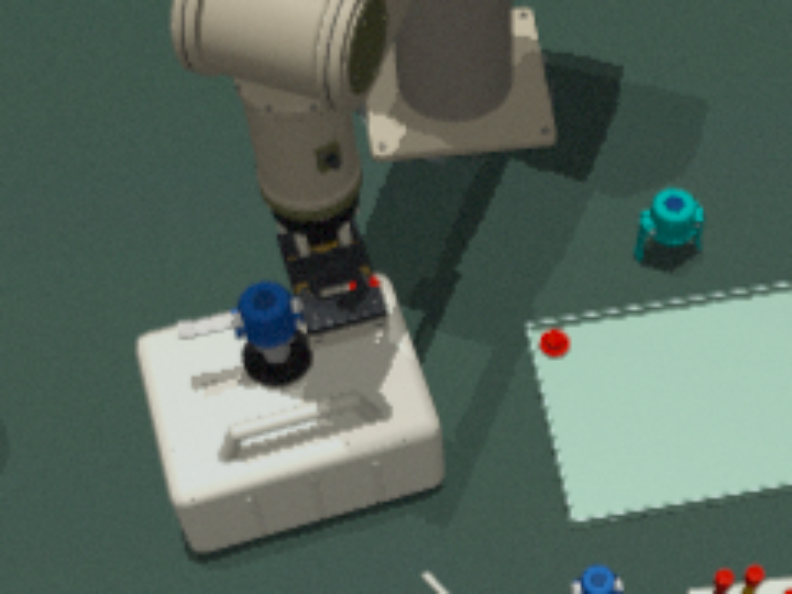

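View pics/w9.png

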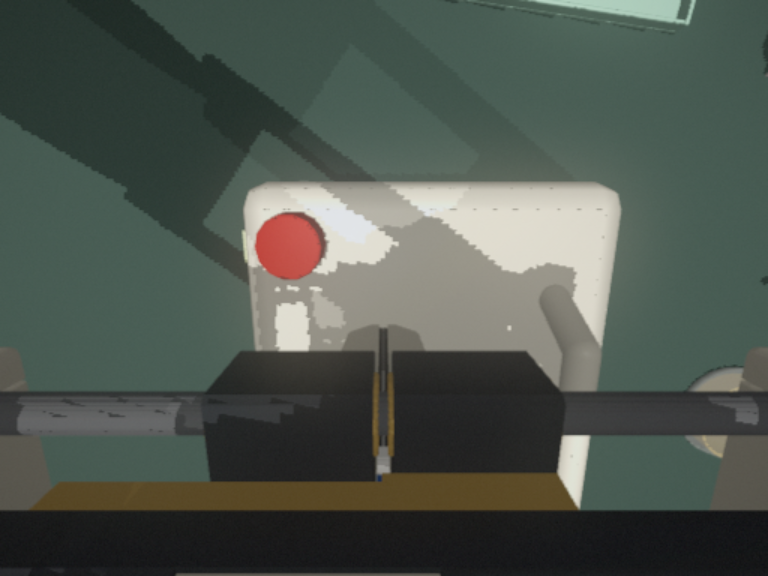

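```bash
python3 -m handwheel '0.002 -0.01 -0.007 0 0 0;0.004 -0.02 -0.014 0 0 0;0.005 -0.028 -0.021 0 0 0;0.005 -0.028 -0.021 0 0 0'
python3 -m handwheel '0.001 -0.006 -0.003 0 0 0;0.002 -0.012 -0.006 0 0 0;0.002 -0.012 -0.006 0 0 0'
```

```text
t: 22.2
tool_pos: [0.4367, -0.1654, 0.1549]
orientation: [-2.002, -2.421, 0.0]
force: [0.6, 0.9, 0.5]
opening: 0.0006
t: 22.5
tool_pos: [0.4374, -0.1688, 0.1533]
orientation: [2.002, 2.421, -0.0]
force: [-0.1, 0.1, -0.7]
opening: 0.0007
```

```bash
python3 -m handwheel '0.001 -0.007 -0.002 0 0 0;0.003 -0.014 -0.004 0 0 0;0.003 -0.014 -0.004 0 0 0'
python3 -m handwheel '0.001 -0.005 -0.001 0 0 0;0.002 -0.01 -0.002 0 0 0;0.002 -0.01 -0.002 0 0 0'
```

```text
t: 22.8
tool_pos: [0.4382, -0.1729, 0.152]
orientation: [-2.002, -2.421, 0.0]
force: [-0.5, 1.9, -1.2]
opening: 0.0004
t: 23.1
tool_pos: [0.4383, -0.1742, 0.151]
orientation: [-1.999, -2.419, -0.002]
force: [-0.9, 9.9, 0.8]
opening: 0.0002
```

```bash
python3 -m handwheel '0.001 -0.003 0 0 0 0;0.001 -0.003 0 0 0 0;0.001 -0.003 0 0 0 0'
```

```text
t: 23.4
tool_pos: [0.4384, -0.1743, 0.1509]
orientation: [-1.997, -2.419, -0.003]
force: [-2.5, 13.3, 2.8]
opening: 0.0006
```

```bash
python3 -m handwheel '0.001 -0.003 0 0 0 0;0.001 -0.003 0 0 0 0;0.001 -0.003 0 0 0 0'
```

```text
t: 23.7
tool_pos: [0.4384, -0.1744, 0.1507]
orientation: [-1.996, -2.418, -0.004]
force: [-4.7, 17.7, 3.6]
opening: 0.0006
```

```bash
python3 -m handwheel '-0.01 0.05 0 0 0 0;-0.03 0.14 0 0 0 0;-0.03 0.16 0.1 0 0 0;-0.03 0.16 0.25 0 0 0;-0.03 0.16 0.4 0 0 0'
python3 - <<'E'
from h import *
s=robot.read_state();print(s["tool_pos"],s["force"],s["opening"])
im,d,K,T=cam("scene"); save(im[80:260,100:340],"s10.png",3.3); np.savez("s10.npz",im=im,d=d,K=K,T=T)
E
```

```text
t: 24.2
tool_pos: [0.4299, -0.1292, 0.2727]
orientation: [-2.001, -2.422, 0.001]
force: [1.1, 0.8, -0.6]
opening: 0.0004
[ 0.42986068 -0.12920121  0.27265617] [ 1.10320889  0.83998953 -0.64991233] 0.00044618779902596997
```

View pics/s10.png

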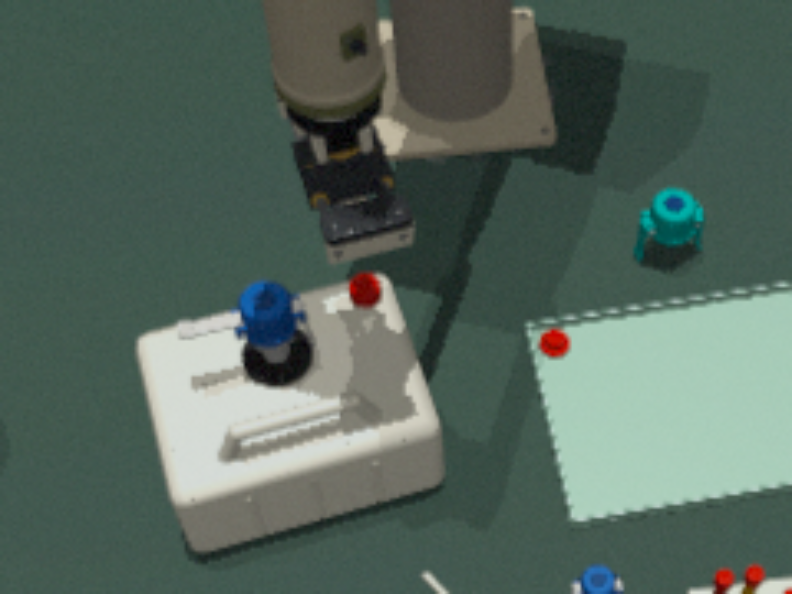

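```bash
python3 -m handwheel '0.025 -0.13 0 0 0 0;0.05 -0.27 0 0 0 0;0.075 -0.4 0 0 0 0;0.102 -0.537 0 0 0 0;0.102 -0.537 -0.08 0 0 0'
python3 -m handwheel '0 0 -0.03 0 0 0;0 0 -0.03 0 0 0;0 0 -0.03 0 0 0'
```

```text
t: 24.75
tool_pos: [0.4625, -0.2964, 0.2502]
orientation: [2.002, 2.412, -0.003]
force: [0.7, 0.7, -0.5]
opening: 0.0005
t: 25.05
tool_pos: [0.4611, -0.2901, 0.2391]
orientation: [2.0, 2.422, -0.0]
force: [0.5, -0.0, -0.6]
opening: -0.0
```

```bash
python3 -m handwheel '-0.001 0 -0.035 0 0 0;-0.001 0 -0.07 0 0 0;-0.001 0 -0.1 0 0 0;-0.001 0 -0.12 0 0 0;-0.001 0 -0.14 0 0 0'
python3 -m handwheel '0 0 -0.015 0 0 0;0 0 -0.027 0 0 0;0 0 -0.027 0 0 0'
```

```text
t: 25.55
tool_pos: [0.4607, -0.2908, 0.196]
orientation: [2.002, 2.421, -0.0]
force: [0.3, -1.0, 0.6]
opening: 0.0007
t: 25.85
tool_pos: [0.4606, -0.2906, 0.1879]
orientation: [-2.001, -2.421, -0.0]
force: [0.1, -0.3, 0.7]
opening: 0.0005
```

```bash
python3 -m handwheel '-0.001 0.003 -0.018 0 0 0;-0.001 0.006 -0.035 0 0 0;-0.003 0.013 -0.051 0 0 0;-0.004 0.021 -0.067 0 0 0;-0.004 0.021 -0.067 0 0 0'
python3 -m handwheel '-0.002 0.011 -0.014 0 0 0;-0.004 0.022 -0.027 0 0 0;-0.004 0.022 -0.027 0 0 0'
```

```text
t: 26.35
tool_pos: [0.4592, -0.2837, 0.1673]
orientation: [-2.0, -2.42, -0.0]
force: [-0.8, 0.4, 0.1]
opening: 0.0004
t: 26.65
tool_pos: [0.458, -0.2771, 0.1595]
orientation: [-2.001, -2.421, -0.0]
force: [-0.1, 1.1, 0.7]
opening: 0.0004
```

```bash
python3 -m handwheel '-0.002 0.01 -0.006 0 0 0;-0.004 0.02 -0.012 0 0 0;-0.005 0.028 -0.018 0 0 0;-0.005 0.028 -0.018 0 0 0'
python3 -m handwheel '-0.001 0.006 -0.002 0 0 0;-0.002 0.012 -0.004 0 0 0;-0.002 0.012 -0.004 0 0 0'
python3 -m handwheel '-0.001 0.007 -0.001 0 0 0;-0.003 0.014 -0.002 0 0 0;-0.003 0.014 -0.002 0 0 0'
```

```text
t: 27.05
tool_pos: [0.4567, -0.2689, 0.1546]
orientation: [-2.001, -2.421, -0.0]
force: [-1.4, -0.6, 0.7]
opening: 0.0003
t: 27.35
tool_pos: [0.4561, -0.2656, 0.1535]
orientation: [-2.001, -2.421, 0.0]
force: [0.2, -1.1, -0.4]
opening: 0.0008
t: 27.65
tool_pos: [0.4553, -0.2614, 0.153]
orientation: [-2.001, -2.421, -0.0]
force: [1.0, -2.3, -1.1]
opening: 0.0004
```

```bash
python3 -m handwheel '-0.001 0.005 -0.002 0 0 0;-0.002 0.01 -0.005 0 0 0;-0.002 0.01 -0.005 0 0 0'
```

```text
t: 27.95
tool_pos: [0.4551, -0.26, 0.1523]
orientation: [2.0, 2.419, -0.002]
force: [0.5, -7.8, -0.6]
opening: 0.0003
```

```bash
python3 -m handwheel '-0.001 0.003 0 0 0 0;-0.001 0.003 0 0 0 0;-0.001 0.003 0 0 0 0'
```

```text
t: 28.25
tool_pos: [0.4551, -0.26, 0.1524]
orientation: [2.0, 2.417, -0.003]
force: [2.9, -12.3, -2.3]
opening: 0.0004
```

```bash
python3 -m handwheel '-0.001 0.003 0 0 0 0;-0.001 0.003 0 0 0 0;-0.001 0.003 0 0 0 0'
```

```text
t: 28.55
tool_pos: [0.455, -0.2599, 0.1525]
orientation: [1.999, 2.416, -0.004]
force: [2.9, -15.9, -4.2]
opening: 0.0001
```

```bash
python3 -m handwheel '-0.001 0.003 0 0 0 0;-0.001 0.003 0 0 0 0;-0.001 0.003 0 0 0 0'
python3 -m handwheel '0.01 -0.05 0 0 0 0;0.03 -0.14 0 0 0 0;0.03 -0.16 0.1 0 0 0;0.03 -0.16 0.25 0 0 0;0.03 -0.16 0.4 0 0 0'
python3 -m handwheel '0 -0.15 0.05 0 0 0;0 -0.3 0.1 0 0 0;0 -0.35 0.1 0 0 0;0 -0.35 0.1 0 0 0;0 -0.35 0.1 0 0 0'
python3 - <<'E'
from h import *
s=robot.read_state();print(s["tool_pos"],s["force"],s["opening"])
im,d,K,T=cam("scene"); save(im[80:260,100:340],"s11.png",3.3); np.savez("s11.npz",im=im,d=d,K=K,T=T)
im,d,K,T=cam("wrist"); save(im,"w11.png"); np.savez("w11.npz",im=im,d=d,K=K,T=T)
im,d,K,T=cam("top"); save(im,"t11.png")
E
```

```text
t: 28.85
tool_pos: [0.4549, -0.2598, 0.1526]
orientation: [1.999, 2.414, -0.005]
force: [5.5, -20.1, -6.1]
opening: 0.0006
t: 29.35
tool_pos: [0.4622, -0.3035, 0.2719]
orientation: [-2.0, -2.418, -0.001]
force: [0.8, -0.7, 0.2]
opening: 0.0005
t: 29.85
tool_pos: [0.4626, -0.4079, 0.3001]
orientation: [-2.0, -2.419, -0.002]
force: [-0.7, -0.2, -0.1]
opening: 0.0008
[ 0.46262333 -0.40788825  0.30012636] [-0.66598764 -0.20713879 -0.05140483] 0.000791913091575158
```

View pics/s11.png

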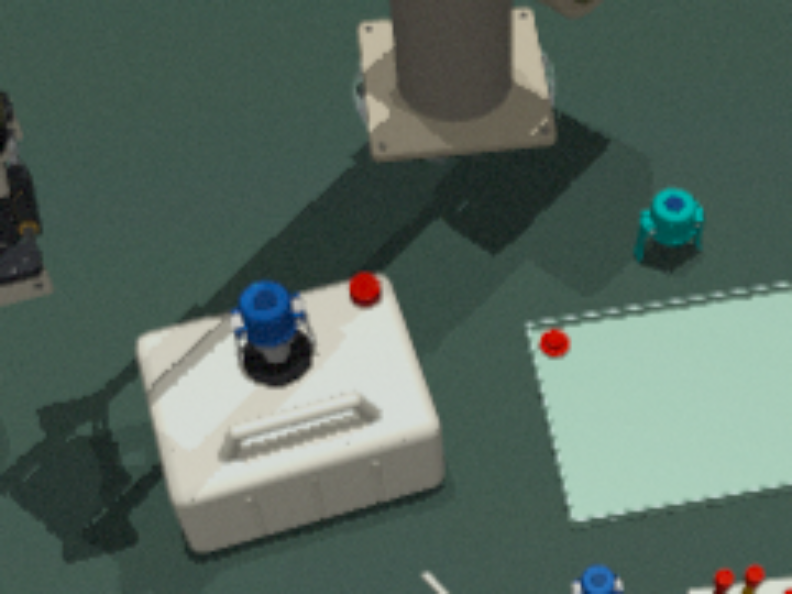

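View pics/w11.png

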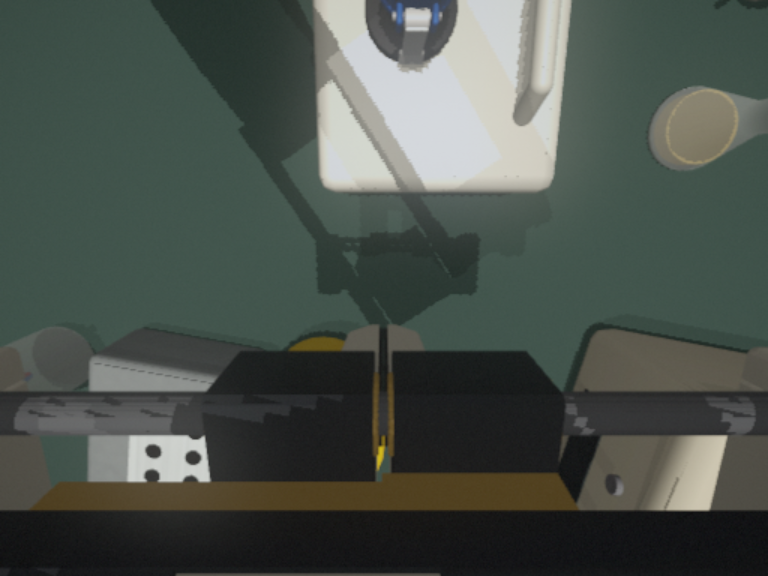

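```bash
cat > st.py <<'E'
from h import *
import sys
z=np.load(sys.argv[1]);sg=float(sys.argv[2]);P=cloud(z["d"],z["K"],z["T"]);i=z["im"].astype(int)
A=np.array([.4467,-.217]);a=np.radians(10.8);x=np.array([np.cos(a),np.sin(a)]);y=sg*np.array([-np.sin(a),np.cos(a)])
q=P[...,:2]-A;u=q@x;r=q@y;zz=P[...,2]
m=(z["d"]>0)&(abs(u)<.006)&(r>.02)&(r<.075)&(zz>.134)&(zz<.19)
for lo in np.arange(.134,.19,.006):
    k=m&(zz>=lo)&(zz<lo+.006)
    if k.sum()>2: print(round(lo+.003,3),k.sum(),np.round(np.percentile(r[k],[25,50,90]),4))
E
python3 st.py w11.npz -1; python3 st.py s11.npz 1;python3 - <<'E'
from h import *
z=np.load("s11.npz");P=cloud(z["d"],z["K"],z["T"]);i=z["im"].astype(int)
b=(z["d"]>0)&(i[...,2]>i[...,0]+40)&(np.hypot(P[...,0]-.4466,P[...,1]+.2166)<.05)
t=P[b];t=t[t[:,2]>.21];print(len(t),np.median(t,0),t.min(0),t.max(0))
E
```

```text
0.137 22 [0.0368 0.037  0.0374]
0.143 34 [0.0355 0.0361 0.0366]
0.149 23 [0.0348 0.035  0.0351]
0.155 23 [0.0347 0.0348 0.0352]
0.161 25 [0.0346 0.0347 0.035 ]
0.167 23 [0.0346 0.0347 0.0349]
0.173 27 [0.0346 0.0347 0.0351]
0.179 29 [0.0344 0.0346 0.0347]
0.185 29 [0.0344 0.0346 0.0349]
0.191 9 [0.0343 0.0347 0.0349]
0.137 3 [0.0331 0.038  0.0388]
165 [ 0.45260247 -0.21548165  0.21569661] [ 0.42749785 -0.23922298  0.21007518] [ 0.47414891 -0.19389676  0.22229197]
```

```bash
python3 -m handwheel '-0.02 0.15 0 0 0 0;-0.04 0.3 0 0 0 0;-0.05 0.45 0 0 0 0;-0.07 0.6 0 0 0 0;-0.094 0.75 0 0 0 0'
python3 -m handwheel '0 0.1 0 0 0 0;0 0.1 0 0 0 0;0 0.1 0 0 0 0;0 0.1 0 0 0 0'
python3 - <<'E'
from h import *
im,d,K,T=cam("wrist"); save(im,"w12.png"); np.savez("w12.npz",im=im,d=d,K=K,T=T)
im,d,K,T=cam("top"); save(im,"t12.png")
E
python3 st.py w12.npz 1
```

```text
t: 30.5
tool_pos: [0.434, -0.1811, 0.3013]
orientation: [-2.0, -2.422, -0.001]
force: [0.4, 0.8, -0.4]
opening: 0.0007
t: 30.9
tool_pos: [0.4346, -0.1542, 0.3015]
orientation: [2.001, 2.421, -0.0]
force: [-0.4, 0.1, 0.6]
opening: 0.0001
0.137 11 [0.0381 0.0382 0.0384]
0.143 21 [0.0369 0.0372 0.0377]
0.149 18 [0.0358 0.0359 0.0366]
0.155 15 [0.0359 0.036  0.0361]
0.161 18 [0.0357 0.0358 0.036 ]
0.167 13 [0.0357 0.0359 0.036 ]
0.173 21 [0.0356 0.0357 0.036 ]
0.179 21 [0.0356 0.0357 0.036 ]
0.185 20 [0.0354 0.0355 0.0359]
0.191 4 [0.0357 0.0358 0.036 ]
```

View pics/w12.png

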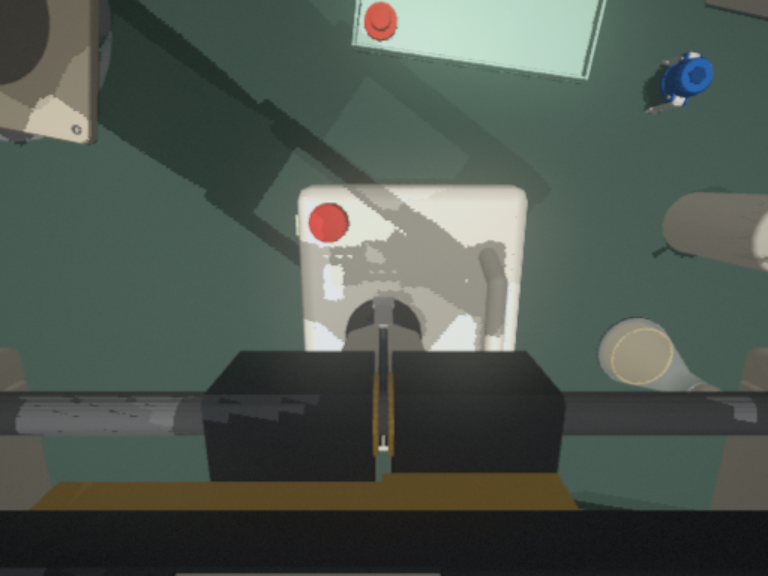

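View pics/t11.png

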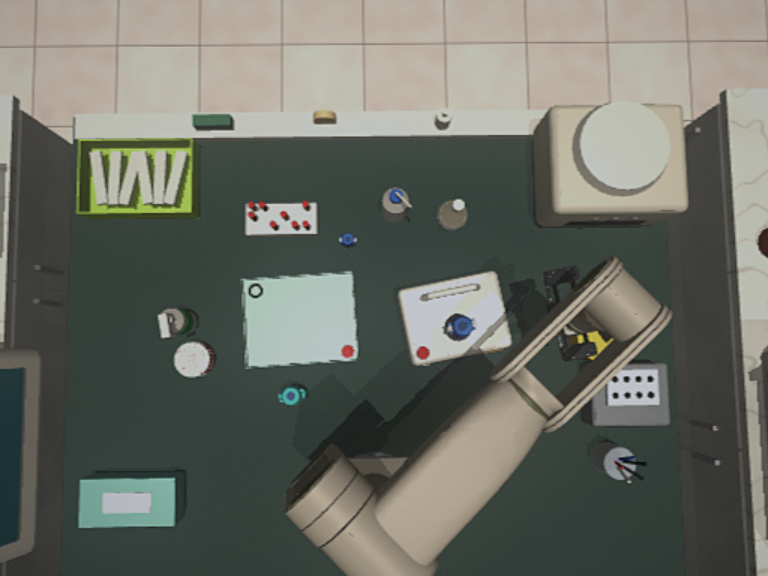

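```bash
python3 -c "
from plant import robot
print(robot.close_job())"
```

```text
the job is handed in; nothing more can be done
None
```

I pushed the blue coupling from the tray fully home onto the adaptor and swung both cam arms down, left first and then right. I then moved the gripper clear and handed the job in at about 31 s.

**Seating:** The push took about 9–12 N through the seal, then rose as the gasket was met. I stopped at about 17.7 N of contact force (the reading plus the coupling's weight). That is slightly above the 16–17 N you suggested but below 20 N. I could not measure the gasket squeeze directly; it rests on that rise in force and on the tool stopping about 1 mm below the height I worked out for just home.

**Arms:** Both met a sharply rising stop. I pressed the left to about 18 N and the right to about 21 N.

**Last checks:**
- **Straps:** the depth images show both straps vertical, 34.7 mm and 35.9 mm from the axis against a nominal 35 mm. The difference is within the calibration error.
- **Coupling height:** its top is at about 0.216–0.217 m, as expected when home.
- **Rest of the bench:** everything else looks unmoved in the top camera picture, and the wrist force was near zero with the gripper clear.

**Two things to note:**
- **Sideways force:** the coupling touched slightly off-centre on the way down, with up to about 4 N sideways. I moved it about 0.6 mm to correct that.
- **Shell loop:** two of the slow push moves were sent from one short shell loop instead of being typed separately. I typed all the others individually.

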